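# Open the tank filter's flow lever fully

## Robot

A 7-joint arm with a two-finger parallel gripper is mounted at the origin on the work surface. World frame = base frame: x ahead of the robot, y to its left, z up, the work surface at z = 0. Lengths are in m, angles in rad, forces in N, time in s.
With the tool pointing down it reaches from about 0.375 to 0.925 m from the base axis. Payload 3.1 kg.
Tool frame: the origin (TCP) lies at the very end of the fingers, on their centre line; the grasp point (between the pads) lies 19 mm behind it; z points along the fingers, y is the direction in which the jaws open and shut (so a half turn about z gives the same grasp; the last joint's range is limited). The gripper opens to 85 mm and grips with 20 to 120 N. Pads are 22 mm wide; open, the fingers measure 114 mm over their backs; the gripper's body (76 mm by 85 mm) begins 54 mm behind the grasp point. The pads swing forward as they close: fully open they stand 13 mm farther back than shut.
Start: joints at [-1.255, 0.383, 0.044, 1.598, -0.018, 1.161, -0.05], TCP at [0.261, 0.595, 0.231] pointing down, gripper open.
Joint ranges: [-2.61, 2.61], [-0.41, 2.15], [-1.48, 1.57], [0, 2.5], [-1.57, 4.71], [0.05, 1.97], [-2.85, 2.85]. Speed limits (rad/s): [2.79, 2.79, 3.14, 3.14, 3.14, 3.14, 3.14].

## Interface

Orientations are given as a rotation vector (axis times angle).
In Python, from cell import readout, optics, job, spotter gives the robot as it stands.
- The arm moves only by the shell command python3 -m jog 'ROWS' [OPENING] [FORCE]. ROWS is JSON, a list of rows, each a list of 4 numbers: the shift along the tool's x, y, z in mm, then the turn about the tool's z in degrees. A call has 1 to 5 rows; each row is the pose to reach, as a shift and turn from the pose measured when the call began, along the tool's axes at that moment; what a row does not reach only later rows make up. A row lasts 1/12 s, in which the tool goes at most 41.7 mm and 7.16 degrees, less where a joint would pass 70% of its speed; a pose out of reach is approached as far as the arm can. A call with a gripper value outside its range is refused whole. OPENING is the gripper's target within -1 to 1 (shut at 1, half-way at 0, fully open at -1), set as the call begins (- or left out, the last holds). The fingers move at their own pace and stop on an object; FORCE is the grip in N (left out, the last holds). Time passes only in rows, so rows that repeat a pose let the fingers close. It gives the time, the measured TCP pose, the force and the opening at its end, in the units of the state.
- readout.state(): the state, without advancing time (a new reading comes with each control period).
- optics.grab_frame(name): name is "scene" or "top"; returns (picture, depth): 420x560x3 uint8, blue, green, red; 420x560 float32, m along the optical axis (not along the pixel's ray), 0 where there is no reading.
- optics.calibration(name): a dict with "fx", "fy", "cx", "cy" (pixels), "dist" ([k1, k2, p1, p2, k3] as OpenCV has them; the pictures are not rectified), "R" (3x3) and "t" (3): a world point X has camera coordinates R X + t. Camera axes: x right, y down, z forward; pixel columns grow to the right and rows downward; lengths in m; the calibration is good to about 2 mm. A picture is of the moment at which its call begins. calibration takes no time and is no camera call.
- job.close_job(): hands the job in, once; it reports no verdict.
Trained networks look in the newest picture that a camera, given by its name, has taken for a name from the list of things; names that differ only in an ending like _2 or _b are one class to them, and where a whole thing is asked for, a point or a joint stands for the part that bears it (a point fixed in the world has none). Each returns a list of dicts, best first, with "conf" (0 to 1); they miss things now and then, are a little off and sometimes report something else, mostly with a low value. They report only what shows in the picture. A call takes as long as a camera call. They do not tell look-alikes from the thing itself.
- spotter.spot_in(label, camera): "centre" ([x, y, z] in m, in the coordinates of the camera as it stood for that picture, good to about 4 mm: the middle of the surface that is visible of it).
The state is a dict: "t": time; "joint_positions": joint angles; "qd": joint speeds; "joint_efforts": joint torques, N m; "position": TCP position; "orientation": TCP orientation; "wrist_force": force on the tool from outside, world axes, zero at the start; "moment": the same for the moment, N m; "gripper_width": finger opening in m.
Only numpy, scipy, OpenCV 4.12 (cv2) and the standard library are available. Lean on these libraries where they do the work, as an engineer would, in place of code of your own. Each camera call takes 0.05 s, during which the arm holds its last target. There are 200 camera calls.

## Task

Restart the flow after the tank clean: the small white jar stands in the path of the flow lever (the long one with the flat black grip). First push the jar aside along the table, clear of the lever's swing, without lifting it or tipping it over; then push the lever from shut, on past its half-flow notch, fully home against its far stop. Push only, with the fingers, and leave the other valve's short ball-ended lever and everything else as they are.

Things in the scene. Friction and masses are not known exactly. Their poses are not given: they have to be found in the camera images.
- valve: Flow valve, fixed; place, yaw (within 0.4 rad) and side (left or right of the other valve) vary. Steel base 90 x 90 x 8 mm, grey block, round aluminium index plate (radius 55 mm, top 48 mm above the table), grey pipe stub behind it out to x = 96 mm, 43 mm high. Origin on the table, on the lever's vertical pivot axis; z up, x away along the pipe.
- valve_axis (a point): Point on the lever's pivot axis, 66 mm above the table, at the lever's mid height; axes as the valve's. On the plate three black marks grow wider from shut (at +y) through half flow to full flow (at -x).
- flow_lever (a joint): Flow lever's angle, anticlockwise from above: 0 shut (points along the valve's +y), half-flow notch 0.70 to 0.87, 1.57 full, a hard stop (points along the valve's -x, to the robot). A sprung pin rides over two ridges with crests at 0.37 and 1.20 rad: up to about 4 N at the grip to climb each, then the lever snaps ahead off the finger to the next notch, and stays there.
- flow_lever_grip (a point): Middle of the lever's flat black grip, 110 mm from the pivot axis, 66 mm above the table. The grip reaches 66 to 130 mm from the axis, 24 mm wide, 57 to 75 mm above the table, open air below; inwards a flat steel bar 12 mm wide, 6 mm high. y points outward along the lever.
- jar: Loose white jar, steel lid, 64 mm across, 80 mm high, 0.17 to 0.35 kg. Origin under its centre. Starts 80 to 110 mm from the valve's axis, in the swing near full flow; free table on the valve's -y side of it. Clear of the swing once its centre is over 55 mm to the -y side of the valve's axis (valve's frame) or over 175 mm from the axis.
- air_valve: The other valve, fixed, the same shape and size as the flow valve with the same kind of frame. Not to be operated.
- air_lever_ball (a point): Centre of the 24 mm black ball at the end of the other valve's short lever, 68 mm from its pivot axis, 66 mm above the table; its angle at the start differs. It turns easily: do not touch.
- tin: Bystander: flat aluminium tin, 44 mm across, 35 mm high, standing on the flow valve's -y side, level with its axis. Origin under its centre.
- stone: Bystander: grey stone, about 45 mm, 46 mm high, on the -y side of the other valve, in front. Origin under its centre.
- scraper: Bystander: glass scraper lying in front of the other valve, 110 mm long along its y axis (from -65 to +44 mm), 45 mm wide at the blade, 12 mm high.
- pump_bottle: Bystander: green pump bottle, 48 mm across, 105 mm high, behind the valves. Origin under its centre.
- dark_bottle: Bystander: black pump bottle, 48 mm across, 105 mm high, behind the valves. Origin under its centre.
- cup: Bystander: steel cup, 70 mm across, 75 mm high, on the left. Origin under its centre.
- amber_bottle: Bystander: amber bottle, 40 mm across, 85 mm high, on the right. Origin under its centre.
Things that resemble listed ones, but are neither listed nor needed, are in the scene too. Leave any blue or orange look-alike of the jar alone.

How it is judged:
By the outcome, as a careful person would: the job done as asked, in the order asked, and still so for the second after the job is handed in, with the robot touching nothing.
It also fails if it takes over 51 s, if anything falls off the work surface, if the arm or the gripper's body presses on something with over 40 N, if the wrist force passes 120 N, or if a joint passes its speed limit or range.

## Working session

There is one attempt and no reset: what is moved stays moved. The work goes in short steps, Python scripts to look and compute and a shell command to move; the robot and the scene stay as the last step left them, time stands still between calls to the robot, and variables do not carry over. Pictures are saved under pics/ and viewed, about 8 in all and at most 12, crops included, and the job is handed in when it is done.

```bash
ls; mkdir -p pics; cat > h.py <<'E'
import numpy as np, cv2
from cell import readout, optics, job, spotter
def w(cam,p):
    c=optics.calibration(cam); return np.array(c["R"]).T@(np.array(p)-np.array(c["t"]))
def px(cam,X):
    c=optics.calibration(cam); K=np.array([[c["fx"],0,c["cx"]],[0,c["fy"],c["cy"]],[0,0,1.]])
    return cv2.projectPoints(np.array(X,float).reshape(-1,1,3),cv2.Rodrigues(np.array(c["R"]))[0],np.array(c["t"],float),K,np.array(c["dist"],float))[0].reshape(-1,2)
def atz(cam,uv,z):
    """pixel -> world at height z"""
    c=optics.calibration(cam); K=np.array([[c["fx"],0,c["cx"]],[0,c["fy"],c["cy"]],[0,0,1.]])
    n=cv2.undistortPoints(np.array(uv,float).reshape(-1,1,2),K,np.array(c["dist"],float)).reshape(-1,2)
    R=np.array(c["R"]);o=-R.T@np.array(c["t"]);d=np.c_[n,np.ones(len(n))]@R
    return o+d*((z-o[2])/d[:,2])[:,None]
def cloud(cam,D):
    c=optics.calibration(cam); K=np.array([[c["fx"],0,c["cx"]],[0,c["fy"],c["cy"]],[0,0,1.]])
    v,u=np.mgrid[:D.shape[0],:D.shape[1]]
    n=cv2.undistortPoints(np.stack([u,v],-1).reshape(-1,1,2).astype(float),K,np.array(c["dist"],float)).reshape(-1,2)
    P=np.c_[n,np.ones(len(n))]*D.reshape(-1,1); R=np.array(c["R"])
    return ((P-np.array(c["t"]))@R).reshape(D.shape+(3,))
E
python3 - <<'E'
from h import *
np.set_printoptions(precision=3,suppress=True)
for cam in("scene","top"):
    p,d=optics.grab_frame(cam); cv2.imwrite(f"pics/{cam}0.png",p); np.save(f"{cam}0.npy",d)
    c=optics.calibration(cam); print(cam,-np.array(c["R"]).T@np.array(c["t"]),c["fx"])
for l in["valve","flow_lever_grip","jar","air_valve","air_lever_ball","tin","stone"]:
    for cam in("scene","top"):
        for r in spotter.spot_in(l,cam)[:3]:
            X=w(cam,r["centre"]); print(l,cam,round(r["conf"],2),X,px(cam,X)[0].round())
s=readout.state(); print(s)
E
```

```text
pics
scene [ 1.053 -0.503  1.056] 456.65036049017414
top [ 0.461 -0.023  1.633] 465.0810806547302
valve scene 0.83 [ 0.587 -0.171  0.049] [240. 247.]
valve top 0.72 [ 0.579 -0.164  0.051] [326. 211.]
valve top 0.51 [0.598 0.184 0.069] [224. 206.]
flow_lever_grip scene 0.58 [ 0.577 -0.106  0.071] [256. 225.]
flow_lever_grip top 0.58 [ 0.573 -0.099  0.073] [308. 213.]
flow_lever_grip top 0.21 [ 0.778 -0.135  0.072] [317. 153.]
jar scene 0.86 [ 0.36  -0.091  0.078] [206. 172.]
jar scene 0.72 [ 0.5   -0.155  0.087] [221. 215.]
jar scene 0.7 [ 0.462 -0.028  0.071] [248. 182.]
jar top 0.88 [ 0.385 -0.186  0.083] [335. 269.]
jar top 0.88 [ 0.349 -0.078  0.083] [302. 280.]
jar top 0.6 [ 0.49  -0.137  0.082] [319. 237.]
air_valve scene 0.7 [0.614 0.148 0.05 ] [333. 183.]
air_valve scene 0.45 [ 0.567 -0.474  0.057] [135. 321.]
air_valve top 0.62 [0.604 0.16  0.049] [231. 205.]
air_lever_ball scene 0.65 [0.597 0.175 0.069] [335. 169.]
air_lever_ball top 0.68 [0.598 0.183 0.071] [224. 206.]
tin scene 0.79 [ 0.629 -0.275  0.033] [220. 287.]
tin scene 0.48 [ 0.568 -0.473  0.055] [136. 322.]
tin top 0.64 [0.489 0.138 0.011] [239. 239.]
tin top 0.58 [ 0.617 -0.268  0.035] [356. 200.]
stone scene 0.61 [0.587 0.063 0.034] [304. 197.]
stone scene 0.33 [0.489 0.131 0.01 ] [295. 170.]
stone top 0.6 [0.584 0.07  0.036] [258. 211.]
{'t': 0.8, 'joint_positions': array([-1.255,  0.383,  0.044,  1.598, -0.018,  1.161, -0.05 ]), 'qd': array([-0.   ,  0.001,  0.   , -0.001,  0.001, -0.001,  0.   ]), 'joint_efforts': array([ -0.   , -43.338,   1.022, -24.99 ,   0.011,   0.002,  -0.   ]), 'position': array([0.261, 0.595, 0.231]), 'orientation': array([-0.645, -3.075, -0.   ]), 'wrist_force': array([-0.247, -0.441,  0.308]), 'moment': array([ 0.011, -0.059,  0.007]), 'gripper_width': 0.08565664280150531}
```

```bash
python3 - <<'E'
import cv2,numpy as np
a=cv2.imread("pics/top0.png")[130:310,190:430]; b=cv2.imread("pics/scene0.png")[120:345,110:410]
cv2.imwrite("pics/v1.png",cv2.resize(a,(800,600),interpolation=cv2.INTER_CUBIC)); cv2.imwrite("pics/v2.png",cv2.resize(b,(800,600),interpolation=cv2.INTER_CUBIC))
E
```

```text
(no output)
```

View pics/v1.png

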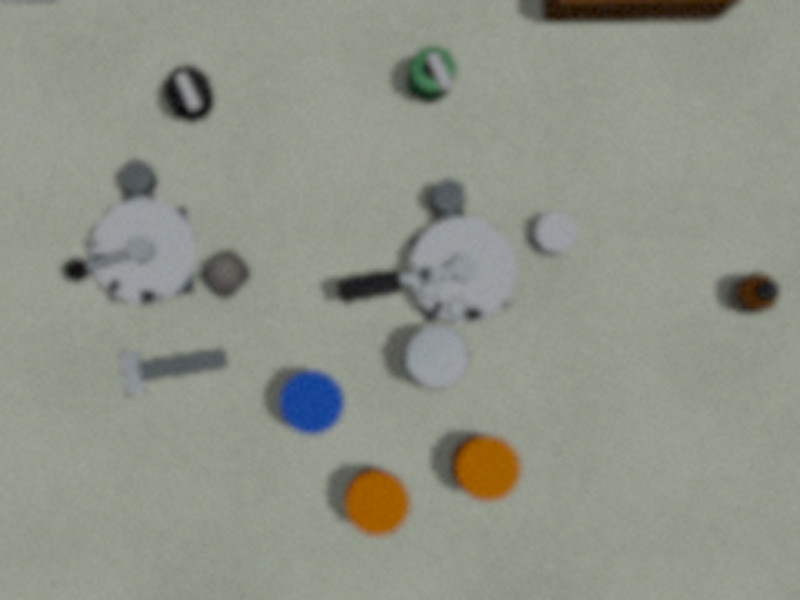

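View pics/v2.png

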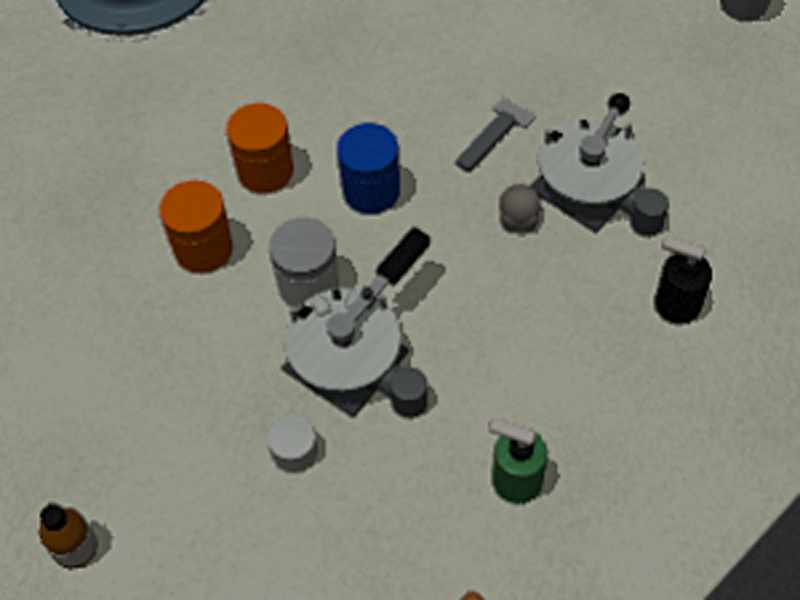

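The top view (pixels of the full picture) shows the flow valve at about (328,210) with its black grip at (301,216), the tin at (356,200), and the other valve at (232,205) with its ball at (212,210). What could be taken for the jar: white/steel (321,237), blue (283,250), orange (302,280) and (335,270). By the description I choose the one at (321,237), which the crop confirms: steel lid, beside the plate's wide marks.

```bash
python3 - <<'E'
from h import *
np.set_printoptions(precision=4,suppress=True)
s=lambda x,y:[190+x/3.333-.35,130+y/3.333-.35]
t=lambda x,y:[110+x*.375-.3,120+y*.375-.3]
print("axis",atz("top",[s(460,266)],.07),atz("scene",[t(341,325)],.07))
print("plate centre",atz("top",[s(462,268)],.048),atz("scene",[t(343,336)],.048))
print("grip",atz("top",[s(370,286),s(340,289),s(400,281)],.075),atz("scene",[t(404,257)],.075))
print("jar",atz("top",[s(436,356)],.08),atz("scene",[t(303,248)],.08))
print("tin",atz("top",[s(554,233)],.035)); print("or/blue",atz("top",[s(487,467),s(376,502),s(310,401)],.08))
d=np.load("top0.npy");P=cloud("top",d)
def circ(c,z0,z1,r):
    m=(P[...,2]>z0)&(P[...,2]<z1)&(np.hypot(P[...,0]-c[0],P[...,1]-c[1])<r)
    Q=P[m][:,:2].astype(np.float32); (x,y),R=cv2.minEnclosingCircle(Q); print(c,len(Q),np.median(P[m][:,2]),Q.mean(0),(x,y,R))
circ((.583,-.172),.040,.055,.065)
circ((.49,-.137),.072,.09,.045); circ((.617,-.268),.028,.042,.04)
circ((.385,-.186),.072,.09,.045);circ((.349,-.078),.072,.09,.045);circ((.46,-.02),.072,.09,.045)
m=(P[...,2]>.062)&(P[...,2]<.085)&(np.hypot(P[...,0]-.576,P[...,1]+.105)<.06); Q=P[m];print("lever pts",len(Q),Q.mean(0)); c=cv2.fitLine(Q[:,:2].astype(np.float32),cv2.DIST_HUBER,0,.01,.01).ravel();print(c)
E
```

```text
axis [[ 0.5839 -0.1673  0.07  ]] [[ 0.5803 -0.1722  0.07  ]]
plate centre [[ 0.5836 -0.1713  0.048 ]] [[ 0.5801 -0.1715  0.048 ]]
grip [[ 0.5643 -0.0759  0.075 ]
 [ 0.5616 -0.0457  0.075 ]
 [ 0.569  -0.1062  0.075 ]] [[ 0.5689 -0.0804  0.075 ]]
jar [[ 0.4931 -0.1408  0.08  ]] [[ 0.4957 -0.1449  0.08  ]]
tin [[ 0.6198 -0.2681  0.035 ]]
or/blue [[ 0.3825 -0.1895  0.08  ]
 [ 0.349  -0.0788  0.08  ]
 [ 0.4496 -0.0143  0.08  ]]
(0.583, -0.172) 682 0.04847011612519544 [ 0.5846 -0.1732] (0.5875527858734131, -0.16920286417007446, 0.0596509650349617)
(0.49, -0.137) 275 0.07970872235267605 [ 0.4924 -0.1405] (0.49303749203681946, -0.14032909274101257, 0.03173384070396423)
(0.617, -0.268) 121 0.034919420346049515 [ 0.621  -0.2689] (0.6212015748023987, -0.2682114243507385, 0.02212522178888321)
(0.385, -0.186) 289 0.07981201087882386 [ 0.3821 -0.189 ] (0.3821967542171478, -0.18908007442951202, 0.031870052218437195)
(0.349, -0.078) 288 0.08026367120846788 [ 0.3493 -0.0785] (0.3496052324771881, -0.07882805913686752, 0.03167623281478882)
(0.46, -0.02) 285 0.08010908255770695 [ 0.4491 -0.0148] (0.44946280121803284, -0.01503040175884962, 0.03152705356478691)
lever pts 192 [ 0.5693 -0.0973  0.0731]
[ 0.17   -0.9854  0.5693 -0.0973]
```

Chosen: valve axis (0.583,-0.171), yaw about 0.17; jar at (0.4935,-0.1415). I'll push the jar mostly toward -y, slanted slightly away from the plate, with the fingers about 30 mm apart. First I go above the jar's +y side.

```bash
cat > go.py <<'E'
import sys; from h import *; from scipy.spatial.transform import Rotation as Ro
s=readout.state(); R=Ro.from_rotvec(s["orientation"]).as_matrix(); np.set_printoptions(precision=4,suppress=True)
print("t",s["t"],"pos",s["position"],"tooly deg",np.degrees(np.arctan2(R[1,1],R[0,1])),"F",s["wrist_force"],"w",s["gripper_width"],"q",s["joint_positions"])
a=[float(v) for v in sys.argv[1:]]
for i in range(0,len(a),3): print("->",a[i:i+3],"shift mm",R.T@(np.array(a[i:i+3])-s["position"])*1000)
E
python3 -m jog '[[-25,-26,0,0],[-50,-53,0,0],[-75,-79,0,0],[-99,-105,0,0],[-124,-132,0,0]]' 0.3 20 | tail -c 400
python3 -m jog '[[-25,-26,0,0],[-50,-53,0,0],[-75,-79,0,0],[-99,-105,0,0],[-124,-132,0,0]]' | tail -c 400
python3 -m jog '[[-25,-26,0,0],[-50,-53,0,0],[-75,-79,0,0],[-99,-105,0,0],[-124,-132,0,0]]' >/dev/null
python3 -m jog '[[-25,-26,0,0],[-50,-53,0,0],[-75,-79,0,0],[-99,-105,0,0],[-124,-132,0,0]]' >/dev/null
python3 -m jog '[[0,0,0,5],[0,0,0,10],[0,0,0,15],[0,0,0,20],[0,0,0,25]]' >/dev/null
python3 -m jog '[[0,0,0,5],[0,0,0,10],[0,0,0,15],[0,0,0,20],[0,0,0,25]]' >/dev/null
python3 -m jog '[[0,0,0,5],[0,0,0,10],[0,0,0,15],[0,0,0,20],[0,0,0,25]]' >/dev/null
python3 go.py .502 -.085 .12 .502 -.085 .02
```

```text
t: 1.22
position: [0.3205, 0.4378, 0.236]
orientation: [0.616, 3.073, 0.038]
wrist_force: [1.2, -6.4, -1.7]
gripper_width: 0.0495
t: 1.63
position: [0.3844, 0.2669, 0.2333]
orientation: [0.615, 3.072, 0.04]
wrist_force: [1.1, -0.1, 0.3]
gripper_width: 0.0301
t 3.7167 pos [ 0.5129 -0.075   0.2283] tooly deg -8.34991981259956 F [ 0.3067  0.3178 -0.0345] w 0.029510643576495865 q [-0.6139  0.1477  0.7631  1.9527 -0.1478  1.0738  0.0675]
-> [0.502, -0.085, 0.12] shift mm [-14.4614 -10.6404 107.8575]
-> [0.502, -0.085, 0.02] shift mm [-17.2583 -11.8819 207.8107]
```

```bash

python3 -m jog '[[-14,-10,36,0],[-14,-10,72,0],[-14,-11,108,0],[-14,-11,108,0]]' >/dev/null
python3 -m jog '[[0,0,33,0],[-2,0,66,0],[-3,-1,95,0],[-3,-1,98,0],[-3,-1,98,0]]' | tail -2
python3 go.py .502 -.085 .02
python3 - <<'E'
from h import *
p,d=optics.grab_frame("top"); q,_=optics.grab_frame("scene")
cv2.imwrite("pics/v3.png",np.hstack([cv2.resize(p[190:290,270:370],(400,400)),cv2.resize(q[160:300,190:330],(400,400))]))
E
```

```text
wrist_force: [-0.1, 0.0, 1.0]
gripper_width: 0.03
t 4.4667 pos [ 0.494  -0.0834  0.0158] tooly deg -8.304742134262641 F [-0.1313  0.0095  1.027 ] w 0.029996501477464833 q [-0.4156  0.4937  0.601   2.111  -0.4867  0.6753  0.3751]
-> [0.502, -0.085, 0.02] shift mm [-0.3007  8.1662 -4.2867]
```

View pics/v3.png

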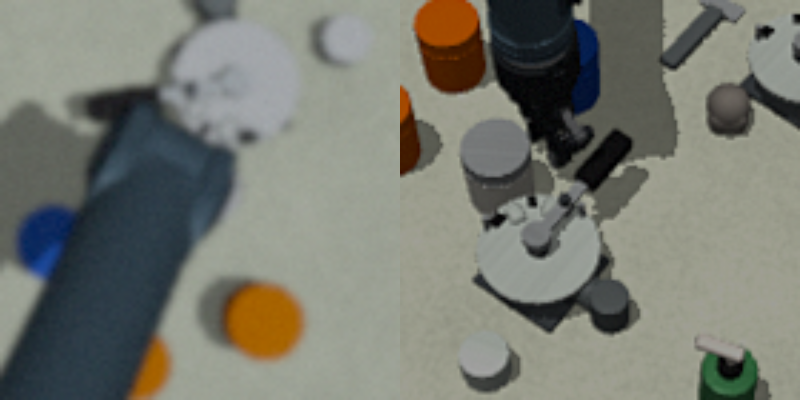

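The crop shows the gripper on the jar's +y side, clear of the lever grip, with the jar upright. Next I centre on the jar and push slowly.

```bash

python3 -m jog '[[0,8,-4,0],[0,8,-4,0],[-5,8,-4,0],[-10,8,-4,0],[-15,8,-4,0]]' |egrep 'pos|for'
python3 -m jog '[[-4,0,0,0],[-9,0,0,0],[-14,0,0,0],[-19,0,0,0],[-24,0,0,0]]' |egrep 'pos|for'
python3 -m jog '[[-5,0,0,0],[-10,0,0,0],[-15,0,0,0],[-20,0,0,0],[-25,0,0,0]]' |egrep 'pos|for'
python3 go.py .479 -.235 .02
python3 - <<'E'
from h import *
q,_=optics.grab_frame("scene"); p,_=optics.grab_frame("top")
cv2.imwrite("pics/v4.png",np.hstack([cv2.resize(p[190:290,270:370],(400,400)),cv2.resize(q[160:300,190:330],(400,400))]))
E
```

```text
position: [0.5044, -0.1006, 0.0231]
wrist_force: [-0.0, 1.7, 0.0]
position: [0.5008, -0.1244, 0.0224]
wrist_force: [-1.3, 2.3, 2.6]
position: [0.4976, -0.1492, 0.022]
wrist_force: [-0.9, 3.3, 2.7]
t 5.8167 pos [ 0.4976 -0.1492  0.022 ] tooly deg -8.280557949130328 F [-0.8707  3.2529  2.7034] w 0.03035584711006831 q [-0.287   0.5076  0.6075  2.0717 -0.4928  0.6996  0.5034]
-> [0.479, -0.235, 0.02] shift mm [-87.6342  -6.0135  -0.5281]
```

View pics/v4.png

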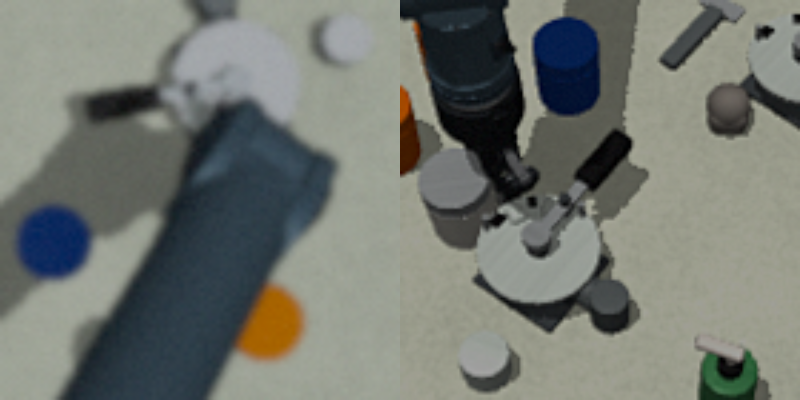

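The jar slides upright along with the fingers (pushed to about (455,195) in the right half) and the lever is unmoved. Continuing.

```bash

python3 -m jog '[[-5,0,0,0],[-11,-1,0,0],[-17,-1,0,0],[-23,-2,0,0],[-29,-2,0,0]]' |egrep 'pos|for'
python3 -m jog '[[-5,0,0,0],[-11,-1,0,0],[-17,-1,0,0],[-23,-2,0,0],[-29,-2,0,0]]' |egrep 'pos|for'
python3 -m jog '[[-5,0,0,0],[-11,-1,0,0],[-17,-1,0,0],[-23,-2,0,0],[-28,-2,0,0]]' |egrep 'pos|for'
python3 -m jog '[[5,0,0,0],[15,0,0,0],[25,0,0,0],[30,0,-30,0],[30,0,-70,0]]' |egrep 'pos|for'
python3 -m jog '[[0,0,-35,0],[0,0,-70,0],[0,0,-70,0]]' 1 |egrep 'pos|for'
python3 go.py
python3 - <<'E'
from h import *
q,d=optics.grab_frame("scene"); P=cloud("scene",d)
for r in spotter.spot_in("jar","scene")[:4]: print(r["conf"],w("scene",r["centre"]))
m=(P[...,2]>.072)&(P[...,2]<.09)&(np.hypot(P[...,0]-.474,P[...,1]+.272)<.05);Q=P[m];print(len(Q),cv2.minEnclosingCircle(Q[:,:2].astype(np.float32)),Q[:,2].std())
print(px("scene",[.474,-.272,.08]))
cv2.imwrite("pics/v5.png",cv2.resize(q[150:330,130:370],(800,600)))
E
```

```text
position: [0.4911, -0.1795, 0.0213]
wrist_force: [1.0, 3.6, 3.9]
position: [0.4846, -0.2084, 0.0205]
wrist_force: [2.0, 2.7, 4.5]
position: [0.4782, -0.2366, 0.0197]
wrist_force: [0.6, 3.3, 4.4]
position: [0.4782, -0.2038, 0.0871]
wrist_force: [1.0, 0.5, 0.7]
position: [0.4827, -0.2065, 0.1629]
wrist_force: [0.9, -0.8, 0.4]
t 7.8333 pos [ 0.4827 -0.2065  0.1629] tooly deg -8.069754994789292 F [ 0.8663 -0.7501  0.4375] w 7.098685099266169e-05 q [-0.3296  0.2807  0.7727  1.9903 -0.2721  0.966   0.4398]
0.93 [ 0.36814138 -0.08639507  0.06584689]
0.87 [ 0.39604877 -0.19574934  0.07609388]
0.57 [ 0.4830292  -0.28817929  0.0850432 ]
0.55 [ 0.46056258 -0.02821914  0.07096282]
481 ((0.4707845449447632, -0.27942803502082825), 0.03323530778288841) 0.0022196937099845217
[[178.69331603 237.35683461]]
```

View pics/v5.png

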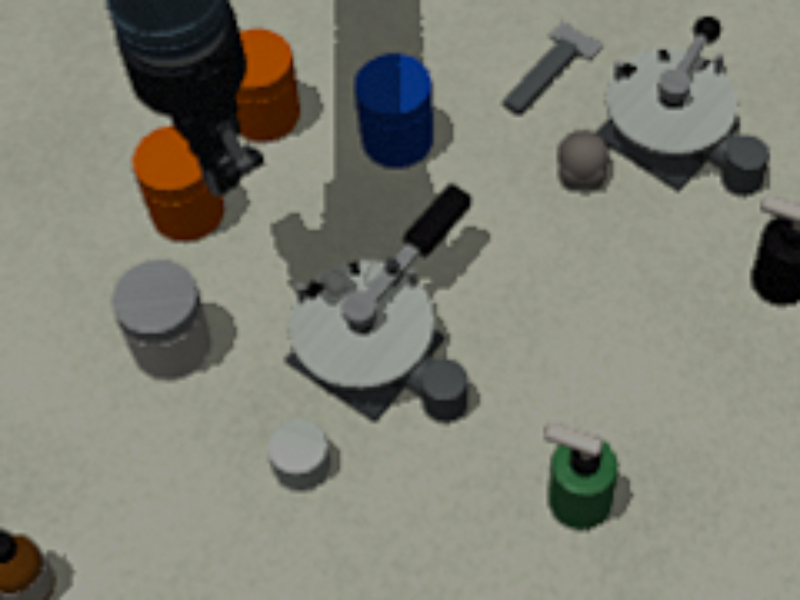

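The jar now stands upright at about (0.471,-0.279), 87 mm to the valve's -y side and clear of the swing (pixel (160,300) in the crop). The lever is still shut, the rest unmoved. Now align the tool for the lever.

```bash

python3 -m jog '[[0,0,0,-6],[0,0,0,-12],[0,0,0,-18],[0,0,0,-18]]' |egrep 'pos'
python3 go.py .610 -.060 .163 .610 -.060 .045
```

```text
position: [0.4778, -0.2031, 0.1559]
t 8.2667 pos [ 0.4778 -0.2031  0.1559] tooly deg 10.11655963928622 F [-0.758   0.1328  0.0736] w 3.8904869878763035e-05 q [-0.2777  0.2758  0.7064  1.9978 -0.2504  0.9601  0.7345]
-> [0.61, -0.06, 0.163] shift mm [117.8119 155.3346  -3.034 ]
-> [0.61, -0.06, 0.045] shift mm [114.3241 154.8912 114.9136]
```

```bash

python3 -m jog '[[24,31,-3,0],[47,62,-3,0],[71,93,-3,0],[95,124,-3,0],[118,155,-3,0]]' |egrep 'pos'
python3 -m jog '[[0,0,0,0],[0,0,0,0]]' |egrep 'pos'
python3 go.py .610 -.060 .045
```

```text
position: [0.6093, -0.0573, 0.1609]
position: [0.6095, -0.0521, 0.1582]
t 8.85 pos [ 0.6095 -0.0521  0.1582] tooly deg 10.30654776232974 F [-0.093  -1.6442  0.5049] w -1.9892056927800305e-05 q [-0.4478  0.4455  0.608   1.7725 -0.3258  1.0327  0.4677]
-> [0.61, -0.06, 0.045] shift mm [-11.5183  -0.5284 112.8969]
```

```bash

python3 -m jog '[[-4,0,38,0],[-8,0,76,0],[-11,0,113,0],[-11,0,113,0]]' |egrep 'pos|for'
python3 -m jog '[[0,-4,0,0],[0,-8,0,0],[0,-12,0,0],[0,-16,0,0],[0,-20,0,0]]' |egrep 'pos|for'
python3 go.py .583 -.171 .045
python3 - <<'E'
from h import *
q,d=optics.grab_frame("scene")
cv2.imwrite("pics/v6.png",cv2.resize(q[170:290,190:350],(800,600)))
E
```

```text
position: [0.6009, -0.0605, 0.0359]
wrist_force: [-2.2, 0.7, -1.6]
position: [0.5826, -0.0644, 0.0387]
wrist_force: [0.4, -0.4, 0.4]
t 9.6 pos [ 0.5826 -0.0644  0.0387] tooly deg 10.048075508726416 F [ 0.3953 -0.3967  0.3573] w 0.00017558384769945194 q [-0.3762  0.577   0.5386  1.882  -0.4302  0.8251  0.5729]
-> [0.583, -0.171, 0.045] shift mm [-104.7843  -18.3243   -9.5443]
```

View pics/v6.png

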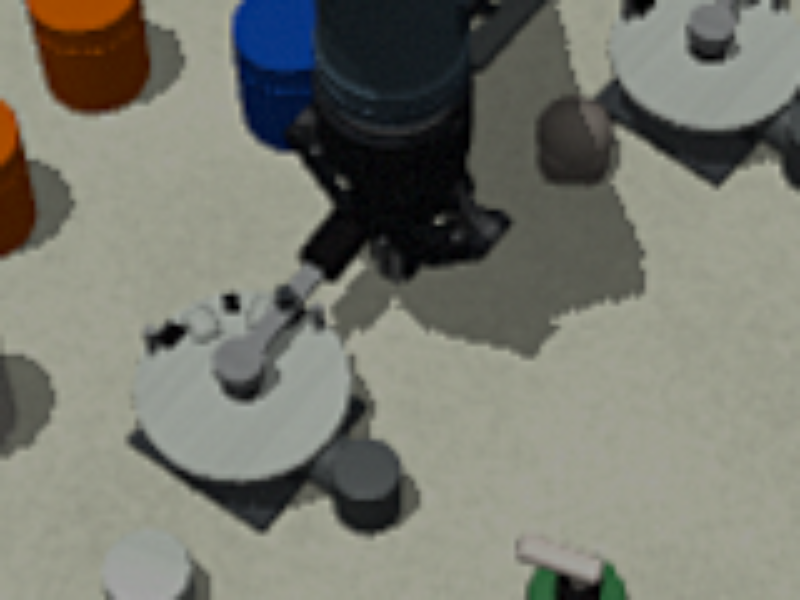

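The finger stands just on the closing side of the grip, lever still shut, all else clear. Now push over the first ridge.

```bash

python3 -m jog '[[0,-5,-3,0],[1,-10,-5,0],[2,-15,-6,0],[2,-20,-6,0],[3,-25,-6,0]]' |egrep 'pos|for'
python3 -m jog '[[0,-5,0,0],[0,-10,0,0],[-1,-14,0,0],[-1,-18,0,0],[-1,-18,0,0]]' |egrep 'pos|for'
python3 go.py .583 -.171 .045
python3 - <<'E'
from h import *
q,d=optics.grab_frame("scene"); 
cv2.imwrite("pics/v7.png",cv2.resize(q[170:290,190:350],(800,600)))
E
```

```text
position: [0.5622, -0.0665, 0.0477]
wrist_force: [5.1, 0.2, -0.2]
position: [0.5424, -0.0711, 0.0476]
wrist_force: [0.6, 0.2, -0.7]
t 10.4833 pos [ 0.5424 -0.0711  0.0476] tooly deg 10.034244942097677 F [ 0.6479  0.2269 -0.6559] w -0.00021261445685441267 q [-0.3942  0.4988  0.5592  1.9815 -0.4051  0.7894  0.5818]
-> [0.583, -0.171, 0.045] shift mm [-105.5012   22.6406   -0.9134]
```

View pics/v7.png

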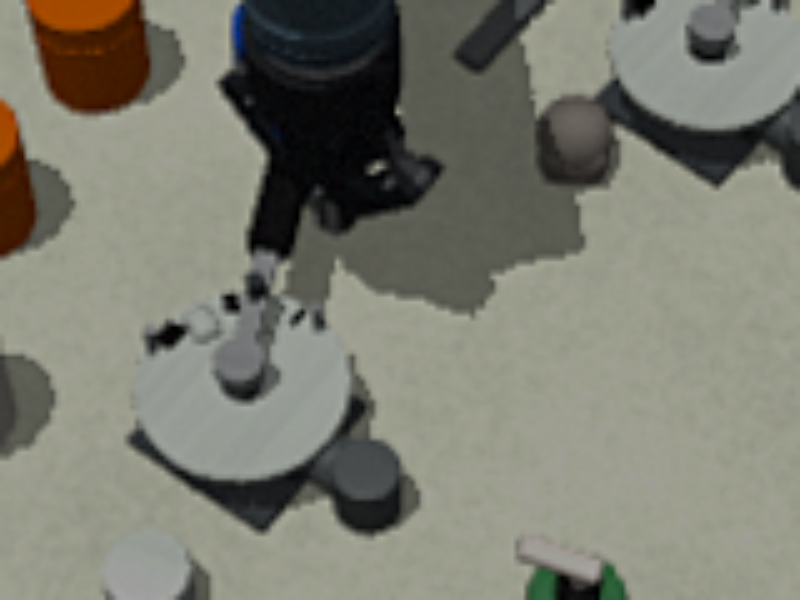

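The lever has snapped into the half notch and points at about (270,230) in the crop. Follow the arc over the second ridge.

```bash

python3 -m jog '[[-3,-14,0,0],[-8,-24,0,0],[-13,-34,0,0],[-19,-43,0,0],[-26,-51,0,0]]' |egrep 'pos|for'
python3 -m jog '[[-4,-4,0,0],[-8,-8,0,0],[-12,-11,0,0],[-16,-14,0,0],[-20,-17,0,0]]' |egrep 'pos|for'
python3 go.py .583 -.171 .045
```

```text
position: [0.4968, -0.1038, 0.0469]
wrist_force: [6.5, 6.5, -3.9]
position: [0.4844, -0.1264, 0.0468]
wrist_force: [2.8, 2.1, 0.8]
t 11.3667 pos [ 0.4844 -0.1264  0.0468] tooly deg 10.044671244432795 F [2.7546 2.1452 0.8143] w -8.741750122621953e-05 q [-0.3119  0.4293  0.5841  2.091  -0.3892  0.7451  0.7023]
-> [0.583, -0.171, 0.045] shift mm [-61.1283  89.347   -0.9251]
```

```bash

python3 -m jog '[[-5,-3,0,0],[-11,-5,0,0],[-17,-7,0,0],[-22,-9,0,0],[-27,-10,0,0]]' |egrep 'pos|for'
python3 -m jog '[[-3,0,0,0],[-6,0,0,0],[-9,0,0,0],[-11,0,0,0],[-13,0,0,0]]' |egrep 'pos|for'
python3 go.py .583 -.171 .045
python3 - <<'E'
from h import *
q,d=optics.grab_frame("scene"); 
cv2.imwrite("pics/v8.png",cv2.resize(q[170:290,150:310],(800,600)))
E
```

```text
position: [0.4776, -0.1564, 0.0455]
wrist_force: [-0.0, -0.2, -0.5]
position: [0.4787, -0.1664, 0.0448]
wrist_force: [-3.2, 8.0, 5.8]
t 12.2 pos [ 0.4787 -0.1664  0.0448] tooly deg 10.021777587780837 F [-3.1936  7.9787  5.8425] w 9.054464405938462e-05 q [-0.2294  0.4499  0.5864  2.0703 -0.401   0.7606  0.7902]
-> [0.583, -0.171, 0.045] shift mm [-22.6567 101.9172  -2.3748]
```

View pics/v8.png

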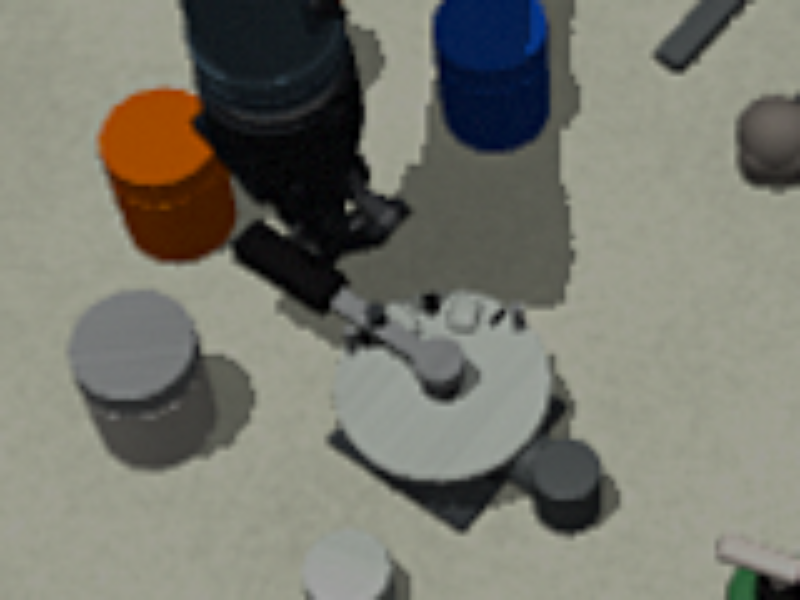

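The lever points toward the robot at about (290,265), past the widest mark side; the force is rising. I press a little more to confirm the stop.

```bash

python3 -m jog '[[-2,0,0,0],[-4,0,0,0],[-4,0,0,0]]' |egrep 'pos|for'
python3 -m jog '[[-2,0,0,0],[-4,0,0,0],[-4,0,0,0]]' |egrep 'pos|for'
```

```text
position: [0.4786, -0.1661, 0.0445]
wrist_force: [-2.5, 7.7, 6.6]
position: [0.4787, -0.1659, 0.0442]
wrist_force: [-2.3, 8.3, 6.8]
```

```bash

python3 -m jog '[[-5,0,0,0],[-10,0,0,0],[-10,0,0,0]]' |egrep 'pos|for'
python3 -m jog '[[6,0,0,0],[15,2,0,0],[28,5,0,0],[30,5,-30,0],[30,5,-60,0]]' |egrep 'pos|for'
python3 -m jog '[[30,0,-35,0],[60,0,-60,0],[95,0,-60,0],[130,0,-60,0],[165,0,-60,0]]' |egrep 'pos|for'
python3 -m jog '[[40,0,0,0],[80,0,0,0],[120,0,0,0],[160,0,0,0],[160,0,0,0]]' |egrep 'pos|for'
python3 - <<'E'
from h import *
np.set_printoptions(precision=4,suppress=True)
for cam in("top","scene"):
    q,d=optics.grab_frame(cam);P=cloud(cam,d)
    m=(P[...,2]>.062)&(P[...,2]<.085)&(np.hypot(P[...,0]-.475,P[...,1]+.19)<.055)&(q.max(2)<80)
    Q=P[m];print(cam,len(Q),Q.mean(0) if len(Q) else 0)
    if len(Q)>5:
        c=cv2.fitLine(Q[:,:2].astype(np.float32),cv2.DIST_HUBER,0,.01,.01).ravel();print("lever yaw deg",np.degrees(np.arctan2(c[1],c[0])), "axis->grip", np.degrees(np.arctan2(-.171-Q[:,1].mean(),.583-Q[:,0].mean())))
    if cam=="top":
        a=q[130:310,190:430]
        for c0,z0,z1 in(((.471,-.279),.072,.09),((.621,-.268),.028,.042),((.382,-.189),.072,.09),((.349,-.078),.072,.09),((.449,-.015),.072,.09)):
            m=(P[...,2]>z0)&(P[...,2]<z1)&(np.hypot(P[...,0]-c0[0],P[...,1]-c0[1])<.045);print(c0,m.sum(),P[m].mean(0))
    else: b=q[120:345,110:410]
    for r in spotter.spot_in("air_lever_ball",cam)[:2]: print("ball",r["conf"],w(cam,r["centre"]))
cv2.imwrite("pics/v9.png",np.hstack([cv2.resize(a,(400,300)),cv2.resize(b,(400,300))]))
E
```

```text
position: [0.4785, -0.1657, 0.0436]
wrist_force: [-6.6, 17.7, 13.5]
position: [0.4787, -0.1387, 0.1044]
wrist_force: [1.7, 0.8, 0.7]
position: [0.4521, 0.0195, 0.1773]
wrist_force: [0.9, -0.2, 0.0]
position: [0.4223, 0.1854, 0.1898]
wrist_force: [0.0, 1.1, 0.2]
top 118 [ 0.4863 -0.1872  0.0742]
lever yaw deg 12.145818 axis->grip 9.497683543243115
(0.471, -0.279) 283 [ 0.4737 -0.2753  0.0799]
(0.621, -0.268) 118 [ 0.621  -0.268   0.0353]
(0.382, -0.189) 286 [ 0.3821 -0.1892  0.0803]
(0.349, -0.078) 285 [ 0.3495 -0.0785  0.0802]
(0.449, -0.015) 287 [ 0.4493 -0.0149  0.0804]
scene 219 [ 0.4878 -0.1926  0.0735]
lever yaw deg 7.4454393 axis->grip 12.774933116717717
ball 0.75 [0.5957 0.1762 0.0714]
ball 0.53 [ 0.4831 -0.2866  0.0856]
```

View pics/v9.png

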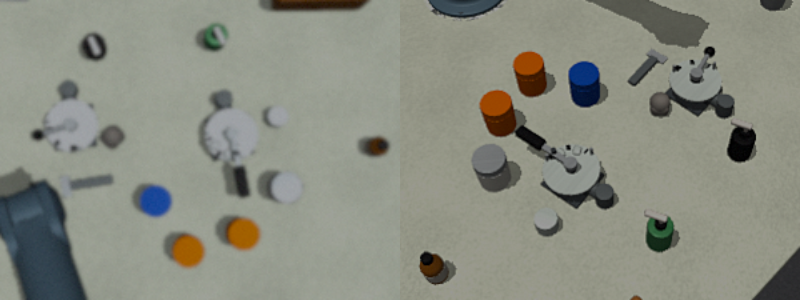

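The lever points along the valve's -x ((241,180) in the left half). The jar stands upright to the side at (286,187), and nothing else has moved.

```bash
python3 -c "from cell import job; print(job.close_job())"
```

```text
the job is handed in; nothing more can be done
None
```

The jar is clear of the lever's swing, the flow lever is at full flow against its far stop, and the job is handed in. I handed in about 14 s into the 51 s limit.

- **Jar:** I slid the white, steel-lidded jar aside with the fingers. It stands upright at about (0.474, -0.275), roughly 84 mm to the -y side of the valve's axis; the limit for clear is 55 mm.
- **Lever:** I pushed it with shut fingers over both ridges. At the end it did not move under about 18 N sideways, far more than the ridges need, and the arm then backed away. The top camera shows it pointing along -x (9.5° to 12°, against a valve yaw of about 10°), and the scene camera reads 7° to 13°. The spread between readings is within measurement error.
- **Everything else:** By depth measurement the tin and the blue and orange look-alikes are within about 1 mm of where they started. The air lever's ball is where it was, going by the scene camera only; the top-camera detector found no ball in the last picture. I checked the remaining bystanders only by eye, and they look unmoved.

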